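# Swing the control box round the corner post and seat it on the test head

## Robot

A 6-joint arm with a two-finger parallel gripper is mounted at the origin on the work surface. World frame = base frame: x ahead of the robot, y to its left, z up, the work surface at z = 0. Lengths are in m, angles in rad, forces in N, time in s.
With the tool pointing down it reaches from about 0.3 to 0.75 m from the base axis. Payload 8.5 kg.
Tool frame: the origin (TCP) lies on the centre line of the jaws, within the pads' length; the fingertips stand 11 mm ahead of it and the grasp point (between the pads) lies 8 mm behind it (ctrl.tip_extent is the z of the fingertips in the tool frame, in m); z points along the fingers, y is the line along which they close (so a half turn about z gives the same grasp; the last joint's range is limited). The gripper opens to 85 mm and grips with 20 to 120 N. Pads are 22 mm wide; open, the fingers measure 114 mm over their backs; the gripper's body (76 mm by 85 mm) begins 54 mm behind the grasp point. The pads swing forward as they close: fully open they stand 13 mm farther back than shut.
Start: joints at [1.116, 0.381, 1.297, -0, 1.464, -0.215], TCP at [0.131, 0.534, 0.242] pointing down, gripper open.
Joint ranges: [-3.11, 3.11], [-0.89, 2.33], [0.22, 2.48], [-1.42, 4.56], [0.17, 2.85], [-2.88, 2.88]. Speed limits (rad/s): [2.39, 2.39, 3.14, 3.14, 3.14, 3.14].

## Interface

Orientations are given as a unit quaternion [w, x, y, z].
In Python, from cell import telemetry, eyes, ctrl, spotter gives the robot as it stands.
- The arm moves only by the tool move_arm, never from a script. Its arguments are lists of equal length, an entry for each row: "delta_pos": the shift along the tool's x, y, z in units of 25 mm (1.0 is 25 mm), a list of three; "spin": the turn about the tool's z in units of 5 degrees (1.0 is 5 degrees); "gripper": the opening in per cent of the stroke, from 0 (shut) to 100 (fully open). In form: {"delta_pos": [[x, y, z], ...], "spin": [spin, ...], "gripper": [gripper, ...]}. A call has 1 to 20 rows; each row shifts and turns the commanded pose from where the row before left it, along the tool's axes as they then stand; what a row does not reach is not made up. A row lasts 1/12 s, in which the tool goes at most 41.7 mm and 7.16 degrees, less where a joint would pass 70% of its speed; a pose out of reach is approached as far as the arm can. A call is refused whole if a number of a shift passes 1 or a number of a turn 1, either way. A call with a gripper value outside its range is refused whole. The fingers move at their own pace and stop on an object; the grip force is fixed at half the most. Time passes only in rows, so rows that do not move let the fingers close. It gives the time, the measured TCP pose, the force, the opening and the grip force at its end, in the units of the state.
- telemetry.state(): the state, without advancing time (a new reading comes with each control period).
- eyes.get_image(name): name is "side" or "top"; returns the picture (420x560x3 uint8, blue, green, red); there is no depth.
- eyes.camera_params(name): a dict with "K" (3x3 intrinsics, pixels), "dist_coeffs" ([k1, k2, p1, p2, k3] as OpenCV has them; the pictures are not rectified), "extrinsics" (4x4, takes a point from camera to world coordinates). Camera axes: x right, y down, z forward; pixel columns grow to the right and rows downward; lengths in m; the calibration is good to about 2 mm. A picture is of the moment at which its call begins. camera_params takes no time and is no camera call.
- ctrl.finish_job(): hands the job in; it is judged then, once.
Trained networks look in the newest picture that a camera, given by its name, has taken for a name from the list of things; names that differ only in an ending like _2 or _b are one class to them, and where a whole thing is asked for, a point or a joint stands for the part that bears it (a point fixed in the world has none). Each returns a list of dicts, best first, with "confidence" (0 to 1); they miss things now and then, are a little off and sometimes report something else, mostly with a low value. They report only what shows in the picture. A call takes as long as a camera call. They do not tell look-alikes from the thing itself.
- spotter.trace(camera, query): "mask" (420x560 bool, what is visible of it) and "location" ([column, row] in pixels, amid what is visible of it).
- spotter.spot_point(camera, query): "location" ([column, row] in pixels: a listed point, or the origin of a listed thing).
The state is a dict: "time_s": time; "qpos": joint angles; "qvel": joint speeds; "tau": joint torques, N m; "ee_pos": TCP position; "tcp_rot": TCP orientation; "ft_force": force on the tool from outside, world axes, zero at the start; "torque": the same for the moment, N m; "finger_gap": opening from 0.0 (shut) to 1.0 (fully open); "grasp_force": force on a finger pad.
Only numpy, scipy, OpenCV 4.12 (cv2) and the standard library are available. Lean on these libraries where they do the work, as an engineer would, in place of code of your own. Each camera call takes 0.05 s, during which the arm holds its last target. There are 200 camera calls.

## Task

The light grey control box lies the wrong way round on the test jig. Slide it up to the rubber-sleeved corner post and swing it a quarter turn against the post, so that its contact pads (by the orange stripe) come to face the blue sprung contacts and its plain side lies flat along the black fence; then slide it along the fence, past the sprung side plunger, until it beds firmly on the test head's stop, and leave it there. Feel for the stop and do not force the box against the post, the fence or the head; keep it flat on the plate and leave the other things where they are.

Things in the scene. Friction and masses are not known exactly. Their poses are not given: they have to be found in the camera images.
- jig: the test jig, an aluminium plate 12 mm thick fixed to the bench. Origin under the plate, on the corner post's axis; z up. Its +y runs along the fence from the post to the test head; +x points across, from the box's side to the fence. The plate covers x -185..+50, y -220..+235 mm
- post: origin at the foot of the corner post, on the plate: a fixed pin in a black rubber sleeve, dia 20, 50 mm tall, yellow band near its top; the rubber grips the box (friction about 1.3), so the box swings about it, slipping up to 30 mm along it in the quarter turn. Axes as the jig's
- fence: the fence, origin at the post's foot: a black bar 30 mm tall, 205 long, from y=+10 to +215 in the jig's frame; its working face looks to the jig's -x, at x=-10 mm, level with the side of the post
- nose (a point): tip of the white nylon nose (upright, radius 14) of the sprung side plunger, at jig x=-107.5, y=+125, 18 mm above the plate. It stands 2.5 mm into the box's path, gives way to -x (1.8 N at rest, 2.5 N with the box beside it) and holds the box to the fence. Its black housing behind it covers jig x -182..-138, y +107..+143, 34 mm tall
- test_head: screw-set test head. Origin on the plate at jig x=-60, y=+163, axes as the jig's. A black block 70 wide, 42 deep, 46 tall with a round knob on top (to 58), set by a screw and held fast; its stop face looks to -y and stands anywhere from y=-6 to +6 mm of this origin: it is not measured, find it by feel. Over 25 N on it is forcing it
- contacts (a joint): travel of the blue sprung contact bar, 36 mm wide, in the test head, 24 mm above the plate: 0 = free, standing 6 mm out of the stop face; 0.006 m = pressed level with it, box on the stop. Spring force about 1.2 N at the start, 2.4 N when level
- unit_mid (a point): centre of the control box: light grey, 100x100, 50 mm tall, upright corners rounded 6 mm, 0.35 to 0.65 kg, friction about 0.6; too wide to grip, so push it with the fingers. Axes are the box's: pads on its -x side. At the start the pads look roughly to the jig's -x; a quarter turn clockwise (from above) brings them to the jig's +y and the box's +y side to the fence
- pads (a point): middle of the brass contact pads on the box's -x side, 50 mm from its centre, 24 above its underside; the orange stripe on the lid runs along this side. Pushed from the opposite side the box needs 2 to 5 N along the fence, 4 to 12 N past the plunger and contacts; then the stop is felt, and 4 to 10 N more beds it
- bare_box: dark grey enclosure 100x100x50, no stripe, not part of the job (size in mm, origin at the centre of its underside); leave it alone
- gland: dark grey cable gland, dia 25, 35 tall, standing on the jig plate behind the fence (size in mm, origin at the centre of its underside); leave it alone
- terminal: small grey terminal block with orange levers, 20x34x22, on the near corner of the jig plate (size in mm, origin at the centre of its underside); leave it alone
- glue_gun: blue glue gun lying on its side, 235x135x46 (size in mm, origin at the centre of its underside); leave it alone
- driver: teal and black cordless driver, lying, 250x46x41 (size in mm, origin at the centre of its underside); leave it alone
- screwdriver: red-handled screwdriver, lying, about 200 long (size in mm, origin at the centre of its underside); leave it alone
- tub: clear tub 150x200x60 with terminal blocks in it (size in mm, origin at the centre of its underside); leave it alone
- tape: yellow tape roll, dia 96, 24 tall (size in mm, origin at the centre of its underside); leave it alone
- unit: the same control box, origin at the centre of its underside
There are look-alikes about, which are no part of the job. What is shaped like the unit but brown is not meant.

How it is judged:
On the way, in this order (a step that is already met when the one before it is completed fails the run):
1. the box, about half turned (30 to 63 degrees from the jig's x), bears on the corner post (angle between the x axis of unit_mid and the x axis of jig, either way round between 0.52 and 1.1 rad and contact force between unit and post above 0.4 N), for 0.1 s.
2. the box has made the quarter turn clockwise and lies flat along the fence (within 3.5 degrees, 3.5 mm) (angle between the x axis of unit_mid and the y axis of jig, either way round below 0.06 rad and y of pads in the frame of jig above 0.03 m and x of unit_mid in the frame of jig above -0.0635 m), for 0.1 s.
3. the box is pressed on the test head's stop with 5 N or more (2.4 N of it the contact spring) (contact force between unit and test_head above 5 N and value of joint contacts above 0.0045 m and y of pads in the frame of jig above 0.151 m and x of unit_mid in the frame of jig above -0.0625 m and angle between the x axis of unit_mid and the y axis of jig, either way round below 0.035 rad), for 0.2 s.
At the end, for the whole second after the job is handed in: the box sits flat on the plate and still, pads towards the test head, square to the jig within 2 degrees, side within 2.5 mm of the fence, and the contact bar is pressed in by more than 4.5 mm of its 6 (value of joint contacts above 0.0045 m and y of pads in the frame of jig above 0.151 m and x of unit_mid in the frame of jig above -0.0625 m and angle between the x axis of unit_mid and the y axis of jig, either way round below 0.035 rad and linear speed of unit below 0.01 m/s and angle between unit_mid's own z axis and vertical below 0.04 rad); the robot touches nothing.
It fails at once if the box is forced (over 25 N) against the post, the fence or the test head (contact force between unit and post above 25 N or contact force between unit and fence above 25 N or contact force between unit and test_head above 25 N).
It fails at once if the box is tipped or lifted (angle between unit_mid's own z axis and vertical above 0.15 rad or height (world z) of unit_mid above 0.055 m).
It fails at once if another thing is moved over 15 mm (distance of any of bare_box, gland, terminal, glue_gun, driver, screwdriver, tub, tape from where it was at the start of the episode above 0.015 m).
It also fails if it takes over 72 s, if anything falls off the work surface, if the arm or the gripper's body presses on something with over 40 N, if the wrist force passes 120 N, or if a joint passes its speed limit or range.

## Working session

There is one attempt and no reset: what is moved stays moved. The work goes in short steps, Python scripts to look and compute and a tool call to move; the robot and the scene stay as the last step left them, time stands still between calls to the robot, and variables do not carry over. Pictures are saved under pics/ and viewed, at most 10 in all, crops included, and the job is handed in when it is done.

Besides the shell and the picture viewer there is one more tool, called after ">>>" as a command line: name --pt "numbers of a row" for each row, then --argument value for the rest. move_arm: Moves the arm, as the interface text tells. Its arguments: {"type":"object","properties":{"delta_pos":{"type":"array"},"spin":{"type":"array"},"gripper":{"type":"array"}},"required":["delta_pos","spin","gripper"]}

```bash
mkdir -p pics
cat > h.py <<'E'
import numpy as np,cv2
from cell import telemetry, eyes, ctrl, spotter
def ray(cam,px,z):
    p=eyes.camera_params(cam);K=np.array(p['K'],float);d=np.array(p['dist_coeffs'],float);T=np.array(p['extrinsics'],float)
    u=cv2.undistortPoints(np.array([[px]],float),K,d)[0,0]
    r=T[:3,:3]@np.array([u[0],u[1],1]);o=T[:3,3]
    return o+r*(z-o[2])/r[2]
def proj(cam,P):
    p=eyes.camera_params(cam);T=np.linalg.inv(np.array(p['extrinsics'],float))
    return cv2.projectPoints(np.array(P,float).reshape(-1,1,3),cv2.Rodrigues(T[:3,:3])[0],T[:3,3],np.array(p['K'],float),np.array(p['dist_coeffs'],float))[0][:,0]
E
python3 - <<'E'
from h import *
for c in('top','side'):
    cv2.imwrite(f'pics/{c}0.png',eyes.get_image(c))
    print(c,np.round(np.array(eyes.camera_params(c)['extrinsics']),3).tolist())
for q,z in (('post',.012),('nose',.03),('test_head',.012),('unit_mid',.037),('pads',.036),('unit',.012),('jig',0),('fence',.012),('terminal',.012),('gland',.012),('bare_box',0)):
    for r in spotter.spot_point('top',q)[:3]:
        print(q,np.round(r['location'],1),round(r['confidence'],2),np.round(ray('top',r['location'],z),4))
s=telemetry.state();print(s['tcp_rot'],s['ee_pos'],s['ft_force'],ctrl.tip_extent,s['time_s'])
E
```

```text
top [[-0.017, -0.977, 0.214, 0.178], [-1.0, 0.018, 0.0, -0.02], [-0.004, -0.214, -0.977, 1.831], [0.0, 0.0, 0.0, 1.0]]
side [[0.892, -0.265, 0.366, 0.146], [-0.452, -0.52, 0.725, -0.888], [-0.002, -0.812, -0.584, 0.782], [0.0, 0.0, 0.0, 1.0]]
post [289.8 210.6] 0.54 [ 0.5757 -0.0525  0.012 ]
nose [258.5 240.2] 0.89 [0.4697 0.0574 0.03  ]
test_head [247.7 228.5] 0.83 [0.5146 0.0954 0.012 ]
test_head [338.9 251.9] 0.43 [ 0.4265 -0.2192  0.012 ]
unit_mid [306.5 163.5] 0.86 [ 0.7394 -0.1147  0.037 ]
unit_mid [320.  210.3] 0.62 [ 0.5694 -0.1566  0.037 ]
unit_mid [216.6 163.3] 0.57 [0.7464 0.2034 0.037 ]
pads [313.2 227.2] 0.68 [ 0.5106 -0.1313  0.036 ]
pads [228.  169.3] 0.59 [0.7237 0.1628 0.036 ]
pads [310.4 175.9] 0.58 [ 0.6939 -0.1271  0.036 ]
unit [309.7 163.3] 0.98 [ 0.7478 -0.1275  0.012 ]
unit [218.1 164.3] 0.82 [0.7505 0.201  0.012 ]
unit [315.4 215.1] 0.8 [ 0.558  -0.1418  0.012 ]
jig [287.2 207.4] 0.65 [ 0.5901 -0.0438  0.    ]
fence [292.2 207.9] 0.57 [ 0.5853 -0.0612  0.012 ]
terminal [246.4 227.2] 0.45 [0.5192 0.0999 0.012 ]
terminal [341.2 250.1] 0.41 [ 0.4326 -0.2274  0.012 ]
terminal [316.6 212.6] 0.27 [ 0.5668 -0.1463  0.012 ]
gland [264.3 198.8] 0.36 [0.6199 0.0364 0.012 ]
bare_box [401.6 205. ] 0.8 [ 0.5915 -0.4521  0.    ]
[-1.39411627e-05  1.19614900e-01  9.92820364e-01 -1.33351839e-05] [0.13061083 0.53423166 0.24232216] [-0.54625969 -0.63475657  0.09786917] 0.011 0.65
```

View pics/top0.png

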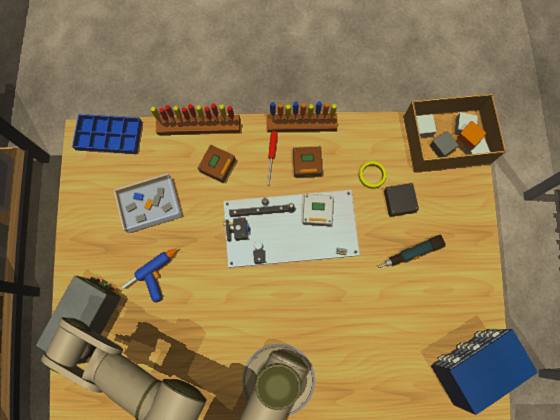

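View pics/side0.png

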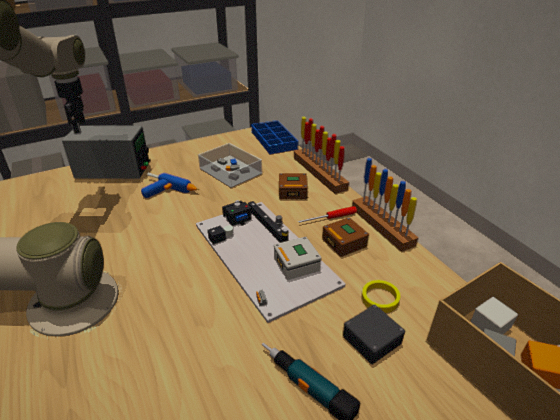

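Run:
```python
from h import *
a=cv2.imread('pics/top0.png')[182:274,215:365];cv2.imwrite('pics/c1.png',cv2.resize(a,None,fx=5.3,fy=5.3,interpolation=cv2.INTER_CUBIC))
a=cv2.imread('pics/side0.png')[190:320,190:350];cv2.imwrite('pics/c2.png',cv2.resize(a,None,fx=4.6,fy=4.6,interpolation=cv2.INTER_CUBIC))
```

```text
(no output)
```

View pics/c1.png

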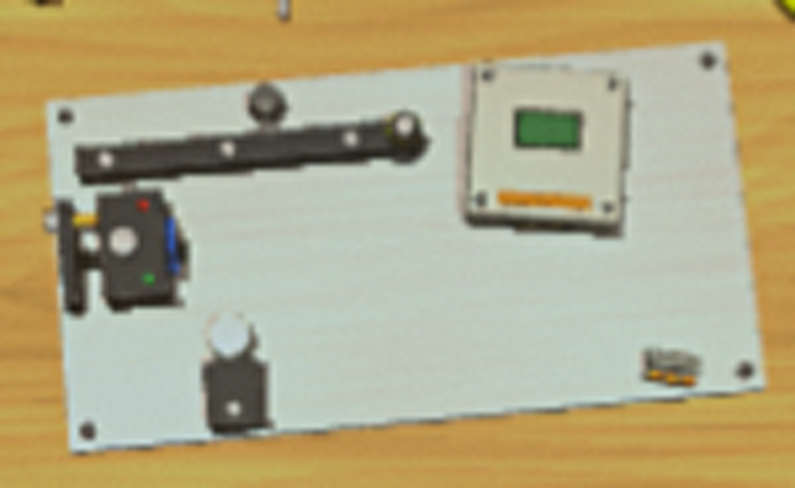

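View pics/c2.png

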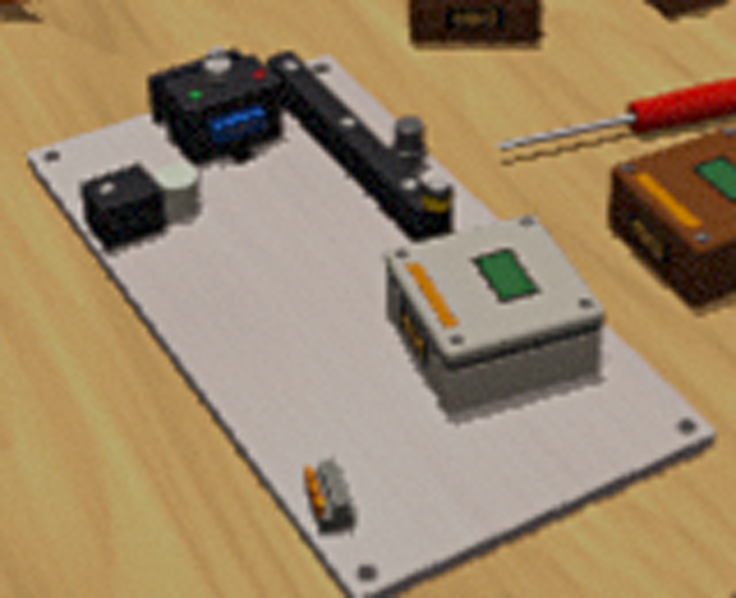

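Run:
```python
from h import *
from scipy.optimize import least_squares as L
f1=lambda p:(np.array(p)+.5)/5.3-.5+[215,182]
f2=lambda p:(np.array(p)+.5)/4.6-.5+[190,190]
def pts(v,loc,z):
    c,s=np.cos(v[2]),np.sin(v[2]);q=np.array(loc)
    return np.c_[v[0]+c*q[:,0]-s*q[:,1],v[1]+s*q[:,0]+c*q[:,1],np.full(len(q),z)]
pl=[(.05,.235),(.05,-.22),(-.185,-.22),(-.185,.235)]
t=f1([(46,101),(723,42),(765,388),(73,452)])
g=lambda v:(proj('top',pts(v,pl,.012))-t).ravel()
r=L(g,[.57,-.05,0]);print('jig',r.x,np.round(r.fun,1))
# side: two corners known: left (28,155) c2, right (715,437)
s=f2([(28,155),(715,437)]);
print('side err',proj('side',pts(r.x,[pl[3],pl[1]],.012))-s)
g2=lambda v:np.r_[g(v),(proj('side',pts(v,[pl[3],pl[1]],.012))-s).ravel()]
r2=L(g2,r.x);print('jig both',r2.x,np.round(r2.fun,1))
h=.0485;b=[(h,h),(h,-h),(-h,-h),(-h,h)]
tb=f1([(472,66),(629,74),(622,222),(468,216)]);sb=f2([(530,215),(603,320),(452,360),(386,258)])
gt=lambda v:(proj('top',pts(v,b,.062))-tb).ravel();gs=lambda v:(proj('side',pts(v,b,.062))-sb).ravel()
for n,f in(('t',gt),('s',gs),('b',lambda v:np.r_[gt(v),gs(v)])):
    q=L(f,[.57,-.15,0]);print(n,q.x,np.round(q.fun,1))
J=r2.x;d=q.x[:2]-J[:2];c,s_=np.cos(J[2]),np.sin(J[2])
print('box in jig',c*d[0]+s_*d[1],-s_*d[0]+c*d[1],np.degrees(q.x[2]-J[2]))
for n,P in(('post',(0,0,.062)),('nose top',(-.1215,.125,.05)),('head',(-.06,.163,.058))):
    w=pts(J,[P[:2]],P[2]);print(n,w.round(4),(proj('top',w)-[215,182])*5.3,(proj('side',w)-190)*4.6)
print(pts(J,[(-.185+.0,-.22)],.012))
```

```text
jig [ 0.58304497 -0.0564334   0.07351456] [-0.1  0.1  0.2 -0.2  0.3  0.1 -0.5  0.1]
side err [[-0.85757258  0.03796484]
 [ 0.02978974 -0.42497063]]
jig both [ 0.58338889 -0.05690216  0.07113598] [ 0.1 -0.2  0.4 -0.2  0.3  0.1 -0.5 -0.2 -0.6 -0.   0.1 -0.3]
t [ 0.56937066 -0.14790091 -0.06650553] [ 0.7  0.3 -0.8  0.1 -0.2 -0.1  0.3 -0.3]
s [ 0.56996556 -0.15183699 -0.07110005] [ 0.4  0.8  0.6 -1.  -0.5  0.2 -0.5  0. ]
b [ 0.5700929  -0.14977997 -0.06877627] [ 1.3  0.1 -0.2 -0.1  0.3 -0.3  0.8 -0.6  0.   0.3  0.2 -1.5 -0.8 -0.3
 -0.8 -0.4]
box in jig -0.01986375540906729 -0.091697885630039 -8.016381193214238
post [[ 0.5834 -0.0569  0.062 ]] [[403.99487337 123.23447529]] [[435.96148889 189.48623636]]
nose top [[0.4533 0.0591 0.05  ]] [[226.63825487 328.88877715]] [[172.68839873 162.19108987]]
head [[0.512  0.1014 0.058 ]] [[159.38728173 237.61282247]] [[231.2355956   94.99641886]]
[[ 0.4144935  -0.28949482  0.012     ]]
```

```bash
cat >> h.py <<'E'
J=np.array([.5834,-.0569,.0711])
Rj=np.array([[np.cos(J[2]),-np.sin(J[2])],[np.sin(J[2]),np.cos(J[2])]])
def tool():
    s=telemetry.state();w,x,y,z=s['tcp_rot'];R=np.array([1-2*(y*y+z*z),2*(x*y+w*z)]) # tool x in world
    p=np.array(s['ee_pos']);yaw=np.degrees(np.arctan2(R[1],R[0]));return s,p,yaw
def go(x,y,z,yawj):
    """units to reach jig pose (mm,mm,world z mm,deg yaw of tool x in jig), translation in axes AFTER spin"""
    s,p,yaw=tool();t=Rj@np.array([x,y])/1000+J[:2];yt=yawj+np.degrees(J[2])
    spin=(yaw-yt+180)%360-180
    a=np.radians(yt);d=t-p[:2]
    print('spin',round(spin/5,2),'dxyz',np.round(np.array([d@[np.cos(a),np.sin(a)],d@[np.sin(a),-np.cos(a)],-(z/1000-p[2])])/.025,2),'jig now',np.round(Rj.T@(p[:2]-J[:2])*1000,1),'z',p[2].round(4),'yawj',round(yaw-np.degrees(J[2]),1),'F jig',np.round(Rj.T@np.array(s['ft_force'][:2]),2),'t',s['time_s'],'q6',round(s['qpos'][5],2))
E
echo ok
```

```text
ok
```

>>> move_arm --pt "0 0 0" --pt "0 0 0" --pt "0 0 0" --pt "0 0 0" --pt "0 0 0" --pt "0 0 0" --pt "0 0 0" --pt "0 0 0" --pt "0 0 0" --pt "0 0 0" --pt "0 0 0" --pt "0 0 0" --pt "0 0 0" --pt "0 0 0" --pt "0 0 0" --pt "0 0 0" --spin '[1,1,1,1,1,1,1,1,1,1,1,1,1,1,1,1]' --gripper '[0,0,0,0,0,0,0,0,0,0,0,0,0,0,0,0]'

```text
time_s: 1.98
ee_pos: [0.1306, 0.5343, 0.2423]
tcp_rot: [-0.0, 0.731, 0.682, 0.0]
ft_force: [0.4, 0.4, -0.5]
finger_gap: 0.004
grasp_force: 0.0
```

```bash
python3 -c "
from h import *
go(-60,-165,242,82)"
```

```text
spin -0.01 dxyz [-2.922e+01  1.823e+01  1.000e-02] jig now [-409.6  621.8] z 0.2423 yawj 81.9 F jig [0.45 0.37] t 1.9833 q6 1.19
```

>>> move_arm --pt "-0.9 0.57 0" --pt "-0.9 0.57 0" --pt "-0.9 0.57 0" --pt "-0.9 0.57 0" --pt "-0.9 0.57 0" --pt "-0.9 0.57 0" --pt "-0.9 0.57 0" --pt "-0.9 0.57 0" --pt "-0.9 0.57 0" --pt "-0.9 0.57 0" --pt "-0.9 0.57 0" --pt "-0.9 0.57 0" --pt "-0.9 0.57 0" --pt "-0.9 0.57 0" --pt "-0.9 0.57 0" --pt "-0.9 0.57 0" --spin '[0,0,0,0,0,0,0,0,0,0,0,0,0,0,0,0]' --gripper '[0,0,0,0,0,0,0,0,0,0,0,0,0,0,0,0]'

```text
time_s: 3.32
ee_pos: [0.3351, 0.1589, 0.2425]
tcp_rot: [0.0, 0.73, 0.684, 0.0]
ft_force: [0.3, 0.2, -0.5]
finger_gap: -0.0
grasp_force: 0.0
```

>>> move_arm --pt "-0.9 0.57 0" --pt "-0.9 0.57 0" --pt "-0.9 0.57 0" --pt "-0.9 0.57 0" --pt "-0.9 0.57 0" --pt "-0.9 0.57 0" --pt "-0.9 0.57 0" --pt "-0.9 0.57 0" --pt "-0.9 0.57 0" --pt "-0.9 0.57 0" --pt "-0.9 0.57 0" --pt "-0.9 0.57 0" --pt "-0.9 0.57 0" --pt "-0.9 0.57 0" --pt "-0.9 0.57 0" --pt "-0.9 0.57 0" --pt "-0.4 0 0" --pt "0 0 0" --spin '[0,0,0,0,0,0,0,0,0,0,0,0,0,0,0,0,0,0]' --gripper '[0,0,0,0,0,0,0,0,0,0,0,0,0,0,0,0,0,0]'

```text
time_s: 4.82
ee_pos: [0.538, -0.2258, 0.2416]
tcp_rot: [-0.0, 0.73, 0.683, -0.0]
ft_force: [-0.2, -0.0, -0.5]
finger_gap: 0.003
grasp_force: 0.0
```

```bash
python3 -c "
from h import *
go(-60,-165,41,82)"
```

```text
spin 0.01 dxyz [-0.01 -0.11  8.02] jig now [ -57.3 -165.2] z 0.2416 yawj 82.1 F jig [-0.22  0.01] t 4.8167 q6 -0.53
```

>>> move_arm --pt "0 0.5 1" --pt "0 0.5 1" --pt "0 0 1" --pt "0 0 1" --pt "0 0 1" --pt "0 0 1" --pt "0 0 1" --pt "0 0 0.7" --pt "0 0 0.3" --pt "0 0 0" --pt "0 0 0" --spin '[0,0,0,0,0,0,0,0,0,0,0]' --gripper '[0,0,0,0,0,0,0,0,0,0,0]'

```text
time_s: 5.73
ee_pos: [0.5632, -0.2252, 0.0433]
tcp_rot: [0.0, 0.73, 0.684, 0.0]
ft_force: [-0.1, -0.8, -0.9]
finger_gap: -0.001
grasp_force: 0.0
```

Run:
```python
from h import *
go(-60,-165,41,82)
im=eyes.get_image('side');cv2.imwrite('pics/s1.png',cv2.resize(im[190:330,170:370],None,fx=3.5,fy=3.5,interpolation=cv2.INTER_CUBIC))
```

```text
spin 0.04 dxyz [-0.1  -1.11  0.09] jig now [ -32.1 -166.4] z 0.0433 yawj 82.2 F jig [-0.13 -0.75] t 5.7333 q6 -0.51
```

View pics/s1.png

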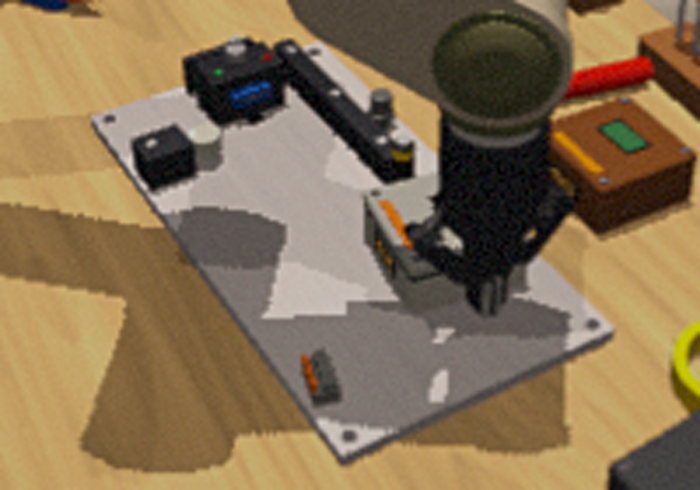

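>>> move_arm --pt "0.15 0 0" --pt "0.15 0 0" --pt "0.1 0 0" --pt "0.1 0 0" --pt "0.1 0 0" --pt "0.1 0 0" --pt "0.1 0 0" --pt "0.1 0 0" --pt "0.1 0 0" --pt "0.1 0 0" --pt "0.1 0 0" --pt "0 0 0" --spin '[0,0,0,0,0,0,0,0,0,0,0,0]' --gripper '[0,0,0,0,0,0,0,0,0,0,0,0]'

```text
time_s: 6.78
ee_pos: [0.565, -0.1952, 0.0423]
tcp_rot: [-0.0, 0.73, 0.684, 0.0]
ft_force: [0.8, -1.5, -0.5]
finger_gap: 0.001
grasp_force: 0.2
```

>>> move_arm --pt "0.08 0 0" --pt "0.08 0 0" --pt "0.08 0 0" --pt "0.08 0 0" --spin '[0,0,0,0]' --gripper '[0,0,0,0]'

```text
time_s: 7.12
ee_pos: [0.5655, -0.1875, 0.0424]
tcp_rot: [0.0, 0.73, 0.684, -0.0]
ft_force: [0.5, -2.8, -0.5]
finger_gap: -0.002
grasp_force: 1.6
```

>>> move_arm --pt "0.06 0 0" --pt "0.06 0 0" --pt "0.06 0 0" --spin '[0,0,0]' --gripper '[0,0,0]'

```text
time_s: 7.37
ee_pos: [0.5658, -0.183, 0.0424]
tcp_rot: [0.0, 0.73, 0.684, -0.0]
ft_force: [0.3, -2.9, -0.1]
finger_gap: 0.001
grasp_force: 1.6
```

Run:
```python
from h import *
go(-60,-165,41,82)
cv2.imwrite('pics/s2.png',eyes.get_image('side'))
cv2.imwrite('pics/t2.png',eyes.get_image('top'))
for c in('top','side'):
  for r in spotter.spot_point(c,'unit')[:3]: print(c,r['location'],r['confidence'],np.round((Rj.T@(ray(c,r['location'],.012)[:2]-J[:2]))*1000))
```

```text
spin 0.04 dxyz [-1.79 -1.1   0.05] jig now [ -26.5 -124.6] z 0.0424 yawj 82.2 F jig [ 0.06 -2.88] t 7.3667 q6 -0.45
top [217.0, 164.8] 0.81 [183. 249.]
top [307.0, 165.6] 0.56 [151. -72.]
top [308.8, 213.5] 0.49 [-24. -60.]
side [293.6, 256.8] 0.82 [ -6. -58.]
side [344.7, 244.9] 0.66 [150. -91.]
```

>>> move_arm --pt "-0.2 0 0" --pt "0 -0.7 0" --pt "0 -0.7 0" --pt "0.1 0 0" --pt "0.1 0 0" --pt "0.05 0 0" --pt "0.05 0 0" --pt "0.05 0 0" --spin '[0,0,0,0,0,0,0,0]' --gripper '[0,0,0,0,0,0,0,0]'

```text
time_s: 8.23
ee_pos: [0.5317, -0.1775, 0.0425]
tcp_rot: [0.001, 0.73, 0.684, -0.0]
ft_force: [-1.7, -3.8, 2.9]
finger_gap: 0.002
grasp_force: 1.8
```

>>> move_arm --pt "0.09 -0.21 0" --pt "0.09 -0.21 0" --pt "0.09 -0.21 0" --pt "0.09 -0.21 0" --spin '[0.5,0.5,0.5,0.5]' --gripper '[0,0,0,0]'

```text
time_s: 8.57
ee_pos: [0.512, -0.1654, 0.0423]
tcp_rot: [0.0, 0.787, 0.617, 0.0]
ft_force: [-0.1, -1.3, 0.5]
finger_gap: 0.005
grasp_force: 0.6
```

```bash
cat >> h.py <<'E'
def arc(k=-45):
    s,p,yaw=tool();q=Rj.T@(p[:2]-J[:2])*1000;a=np.radians(yaw)-J[2];u=np.array([np.cos(a),np.sin(a)]);e=np.array([u[1],-u[0]])
    print('phi',90-np.degrees(a).round(1),'Pu',(q@u).round(1),'Pe',(q@e).round(1),'F u,e',np.round([Rj.T@s['ft_force'][:2]@u,Rj.T@s['ft_force'][:2]@e],1),'q',q.round(1),'t',s['time_s'])
E
python3 - <<'E'
from h import *
arc()
im=eyes.get_image('side');cv2.imwrite('pics/s3.png',cv2.resize(im[190:330,170:370],None,fx=3.5,fy=3.5,interpolation=cv2.INTER_CUBIC))
E
```

```text
phi 17.900000000000006 Pu -122.5 Pe -43.4 F u,e [-1.2  0.2] q [ -79.  -103.2] t 8.5667
```

View pics/s3.png

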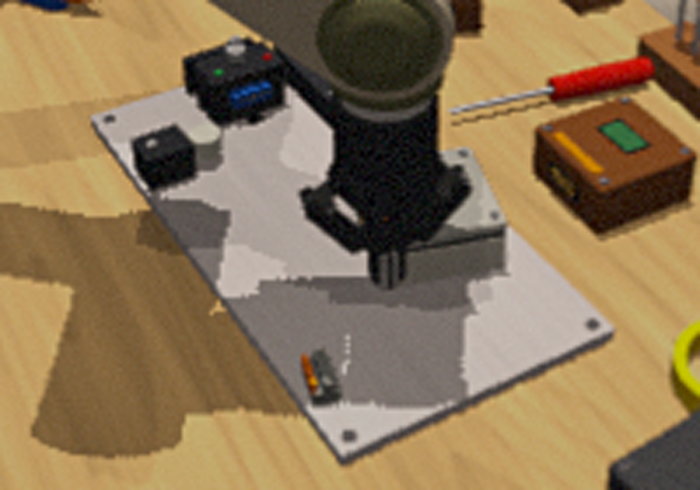

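>>> move_arm --pt "0.09 -0.21 0" --pt "0.09 -0.21 0" --pt "0.09 -0.21 0" --pt "0.09 -0.21 0" --pt "0.09 -0.21 0" --pt "0.09 -0.21 0" --spin '[0.5,0.5,0.5,0.5,0.5,0.5]' --gripper '[0,0,0,0,0,0]'

```text
time_s: 9.12
ee_pos: [0.4868, -0.1418, 0.0423]
tcp_rot: [-0.0, 0.861, 0.509, 0.0]
ft_force: [-0.8, -0.0, 0.3]
finger_gap: 0.001
grasp_force: 0.0
```

>>> move_arm --pt "0.08 -0.21 0" --pt "0.08 -0.21 0" --pt "0.08 -0.21 0" --pt "0.08 -0.21 0" --spin '[0.5,0.5,0.5,0.5]' --gripper '[0,0,0,0]'

```text
time_s: 9.45
ee_pos: [0.4734, -0.1237, 0.0423]
tcp_rot: [-0.0, 0.902, 0.432, 0.0]
ft_force: [0.0, -1.1, 0.5]
finger_gap: 0.001
grasp_force: 0.0
```

Run:
```python
from h import *
arc()
for c in('top','side'):
  im=eyes.get_image(c)
im2=im;cv2.imwrite('pics/s4.png',cv2.resize(im[190:330,170:370],None,fx=3.5,fy=3.5,interpolation=cv2.INTER_CUBIC))
```

```text
phi 42.9 Pu -121.0 Pe -43.8 F u,e [-0.8  0.7] q [-114.4  -58.9] t 9.45
```

View pics/s4.png

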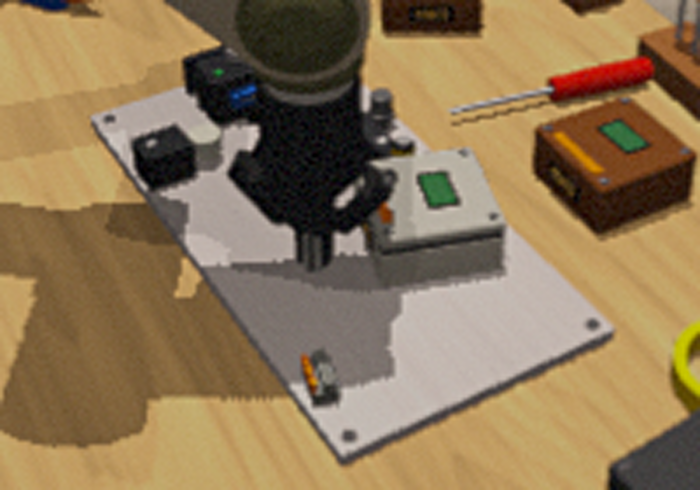

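```bash
cat >> h.py <<'E'
from scipy.optimize import least_squares as L
def fit(cam,uv,loc,z=.062,x0=(.57,-.12,-.3)):
    def f(v):
        c,s=np.cos(v[2]),np.sin(v[2]);q=np.array(loc)
        return (proj(cam,np.c_[v[0]+c*q[:,0]-s*q[:,1],v[1]+s*q[:,0]+c*q[:,1],np.full(len(q),z)])-uv).ravel()
    r=L(f,x0);print(cam,'box jig',(Rj.T@(r.x[:2]-J[:2])*1000).round(1),'phi',np.degrees(J[2]-r.x[2]).round(1),r.fun.round(1));return r.x
E
python3 - <<'E'
from h import *
h=.0485
fit('side',(np.array([(468,150),(505,220),(378,247)])+.5)/3.5-.5+[170,190],[(h,h),(h,-h),(-h,-h)])
im=eyes.get_image('top');a=im[185:255,270:350];b=cv2.resize(a,None,fx=7,fy=7,interpolation=cv2.INTER_CUBIC)
s=eyes.get_image('side')[215:280,260:330];s=cv2.resize(s,None,fx=7,fy=7,interpolation=cv2.INTER_CUBIC)[:490,:];o=np.zeros((490,1050-250,3),np.uint8)
o[:455,:310]=0;o=np.hstack([b[:, :310*1] if False else cv2.resize(im[185:255,270:330],None,fx=6,fy=6,interpolation=cv2.INTER_CUBIC),cv2.resize(eyes.get_image('side')[215:285,255:325],None,fx=6,fy=6,interpolation=cv2.INTER_CUBIC)])
cv2.imwrite('pics/m5.png',o);print(o.shape)
E
```

```text
side box jig [-18.  -62.6] phi 16.7 [-0.3 -0.5 -0.3  1.1  0.6 -0.6]
(420, 780, 3)
```

View pics/m5.png

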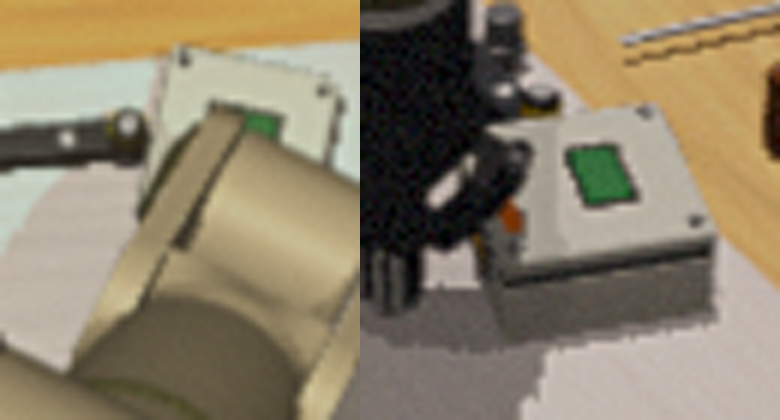

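>>> move_arm --pt "-0.5 0 -0.5" --pt "0 0 -1" --pt "0 0 -1" --pt "0 0 -0.5" --pt "0 0 0" --pt "0 0 0" --pt "0 0 0" --pt "0 0 0" --pt "0 0 0" --pt "0 0 0" --pt "0 0 0" --pt "0 0 0" --pt "0 0 0" --pt "0 0 0" --pt "0 0 0" --pt "0 0 0" --pt "0 0 0" --spin '[0,0,0,0,1,1,1,1,1,1,1,1,1,1,1,1,0.8]' --gripper '[0,0,0,0,0,0,0,0,0,0,0,0,0,0,0,0,0]'

```text
time_s: 11.12
ee_pos: [0.4656, -0.1341, 0.1173]
tcp_rot: [-0.0, 0.994, -0.113, 0.0]
ft_force: [-0.1, 1.6, 0.3]
finger_gap: 0.001
grasp_force: 0.0
```

Run:
```python
from h import *
im=eyes.get_image('side');cv2.imwrite('pics/s6.png',im)
go(50,-83,42.5,-17)
```

```text
spin -0.04 dxyz [ 6.78 -1.48  2.99] jig now [-123.   -68.7] z 0.1174 yawj -17.2 F jig [-0.59 -0.44] t 11.1667 q6 1.27
```

>>> move_arm --pt "0.85 -0.18 0" --pt "0.85 -0.18 0" --pt "0.85 -0.18 0" --pt "0.85 -0.18 0" --pt "0.85 -0.18 0" --pt "0.85 -0.18 0" --pt "0.85 -0.2 0" --pt "0.85 -0.2 0" --pt "0 0 1" --pt "0 0 1" --pt "0 0 0.7" --pt "0 0 0.3" --pt "0 0 0" --spin '[0,0,0,0,0,0,0,0,0,0,0,0,0]' --gripper '[0,0,0,0,0,0,0,0,0,0,0,0,0]'

```text
time_s: 12.25
ee_pos: [0.6387, -0.1351, 0.0405]
tcp_rot: [-0.001, 0.994, -0.11, -0.002]
ft_force: [-0.3, 0.4, -0.0]
finger_gap: 0.002
grasp_force: 0.0
```

>>> move_arm --pt "-0.12 0 0" --pt "-0.12 0 0" --pt "-0.12 0 0" --pt "-0.12 0 0" --pt "0 0 0" --spin '[0,0,0,0,0]' --gripper '[0,0,0,0,0]'

```text
time_s: 12.67
ee_pos: [0.6278, -0.1328, 0.0436]
tcp_rot: [0.0, 0.994, -0.111, 0.001]
ft_force: [1.7, -1.1, 1.6]
finger_gap: -0.0
grasp_force: 0.9
```

>>> move_arm --pt "-0.12 0 0" --pt "-0.12 0 0" --pt "-0.12 0 0" --pt "-0.12 0 0" --pt "-0.12 0 0" --pt "0 0 0" --spin '[0,0,0,0,0,0]' --gripper '[0,0,0,0,0,0]'

```text
time_s: 13.17
ee_pos: [0.6135, -0.1295, 0.0433]
tcp_rot: [0.0, 0.994, -0.111, 0.001]
ft_force: [3.6, -0.7, 2.1]
finger_gap: -0.003
grasp_force: 1.8
```

Run:
```python
from h import *
go(35,-78,42.5,-17)
a=eyes.get_image('side')[200:300,230:360];cv2.imwrite('pics/s7.png',cv2.resize(a,None,fx=6,fy=6,interpolation=cv2.INTER_CUBIC))
```

```text
spin 0.04 dxyz [0.43 0.01 0.03] jig now [ 24.8 -74.6] z 0.0433 yawj -16.8 F jig [ 3.52 -0.95] t 13.1667 q6 1.4
```

View pics/s7.png

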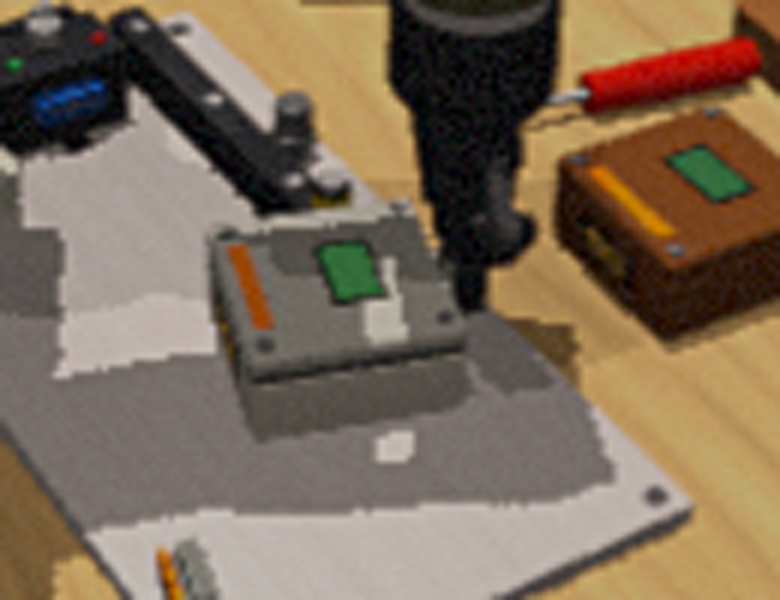

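Run:
```python
from h import *
h=.0485
uv=(np.array([(408,203),(465,332),(246,366),(211,230)])+.5)/6-.5+[230,200]
v=fit('side',uv,[(h,h),(h,-h),(-h,-h),(-h,h)])
c=Rj.T@(v[:2]-J[:2])*1000;f=J[2]-v[2];u=np.array([np.sin(f),np.cos(f)]);e=np.array([u[1],-u[0]])
print('gap',-60-c@u,'d',-c@e)
q=np.array([24.8,-74.6])-c;print('pusher local',q@e,q@u)
```

```text
side box jig [-34.8 -57.8] phi 18.8 [ 0.4 -0.1 -0.1  0.3  0.4 -0.1 -0.6 -0.1]
gap 5.908480679456332 d 14.30183249644647
pusher local 61.835649655700124 3.292698114110706
```

>>> move_arm --pt "-0.1 0 0" --pt "-0.1 0 0" --pt "-0.1 0 0" --pt "0 0 0" --pt "0.5 0 0" --pt "0 0 -1" --pt "0 0 -1" --pt "0 0 -1" --pt "0 0 0" --spin '[0,0,0,0,0,0,0,0,0]' --gripper '[0,0,0,0,0,0,0,0,0]'

```text
time_s: 13.97
ee_pos: [0.6188, -0.1307, 0.1215]
tcp_rot: [0.001, 0.994, -0.111, 0.002]
ft_force: [0.8, 0.2, 1.2]
finger_gap: -0.003
grasp_force: 0.0
```

>>> move_arm --pt "0 0 0" --pt "0 0 0" --pt "0 0 0" --pt "0 0 0" --pt "0 0 0" --pt "0 0 0" --pt "0 0 0" --pt "0 0 0" --pt "0 0 0" --pt "0 0 0" --pt "0 0 0" --pt "0 0 0" --pt "0 0 0" --pt "0 0 0" --pt "0 0 0" --pt "0 0 0" --pt "0 0 0" --pt "0 0 0" --spin '[-1,-1,-1,-1,-1,-1,-1,-1,-1,-1,-1,-1,-1,-1,-1,-1,-1,-0.6]' --gripper '[0,0,0,0,0,0,0,0,0,0,0,0,0,0,0,0,0,0]'

```text
time_s: 15.47
ee_pos: [0.6168, -0.13, 0.116]
tcp_rot: [-0.002, 0.791, 0.612, -0.001]
ft_force: [0.5, 0.9, 0.2]
finger_gap: 0.001
grasp_force: 0.0
```

Run:
```python
from h import *
f=np.radians(18.8);u=np.array([np.sin(f),np.cos(f)]);e=np.array([u[1],-u[0]])
c=np.array([-34.8,-57.8])-7.5*e;t=c-27*e-75*u;print(c,t)
go(*t,42.5,71.2)
```

```text
[-41.89986945 -55.38300729] [ -91.62932662 -117.68052802]
spin 0.05 dxyz [-3.15 -3.99  2.94] jig now [ 28.1 -75.3] z 0.116 yawj 71.4 F jig [0.58 0.84] t 15.4667 q6 -0.14
```

>>> move_arm --pt "-0.63 -0.8 0" --pt "-0.63 -0.8 0" --pt "-0.63 -0.8 0" --pt "-0.63 -0.8 0" --pt "-0.63 -0.8 0" --pt "0 0 1" --pt "0 0 1" --pt "0 0 0.7" --pt "0 0 0.25" --pt "0 0 0" --spin '[0,0,0,0,0,0,0,0,0,0]' --gripper '[0,0,0,0,0,0,0,0,0,0]'

```text
time_s: 16.3
ee_pos: [0.4999, -0.1804, 0.0418]
tcp_rot: [-0.002, 0.792, 0.611, -0.001]
ft_force: [-0.3, 0.6, -0.4]
finger_gap: 0.002
grasp_force: 0.0
```

>>> move_arm --pt "0.12 0 0" --pt "0.12 0 0" --pt "0.12 0 0" --pt "0.12 0 0" --pt "0.08 0 0" --pt "0.08 0 0" --pt "0.08 0 0" --spin '[0,0,0,0,0,0,0]' --gripper '[0,0,0,0,0,0,0]'

```text
time_s: 16.88
ee_pos: [0.5058, -0.1635, 0.0438]
tcp_rot: [0.0, 0.792, 0.611, 0.0]
ft_force: [0.4, -0.4, 0.3]
finger_gap: 0.004
grasp_force: 0.5
```

Run:
```python
from h import *
arc()
```

```text
phi 18.799999999999997 Pu -122.8 Pe -48.0 F u,e [-0.3  0.5] q [ -85.  -100.8] t 16.8833
```

>>> move_arm --pt "0.1 -0.19 0" --pt "0.1 -0.19 0" --pt "0.1 -0.19 0" --pt "0.1 -0.19 0" --pt "0.09 -0.19 0" --pt "0.09 -0.19 0" --spin '[0.5,0.5,0.5,0.5,0.5,0.5]' --gripper '[0,0,0,0,0,0]'

```text
time_s: 17.38
ee_pos: [0.4844, -0.1401, 0.0437]
tcp_rot: [0.0, 0.865, 0.501, 0.0]
ft_force: [-0.6, -1.3, -0.1]
finger_gap: -0.008
grasp_force: 0.6
```

Run:
```python
from h import *
arc()
cv2.imwrite('pics/s8.png',eyes.get_image('side'))
a=eyes.get_image('side')[200:300,230:360];cv2.imwrite('pics/s8.png',cv2.resize(a,None,fx=6,fy=6,interpolation=cv2.INTER_CUBIC))
```

```text
phi 33.9 Pu -121.4 Pe -44.5 F u,e [-1.4  0.1] q [-104.7  -75.9] t 17.3833
```

View pics/s8.png

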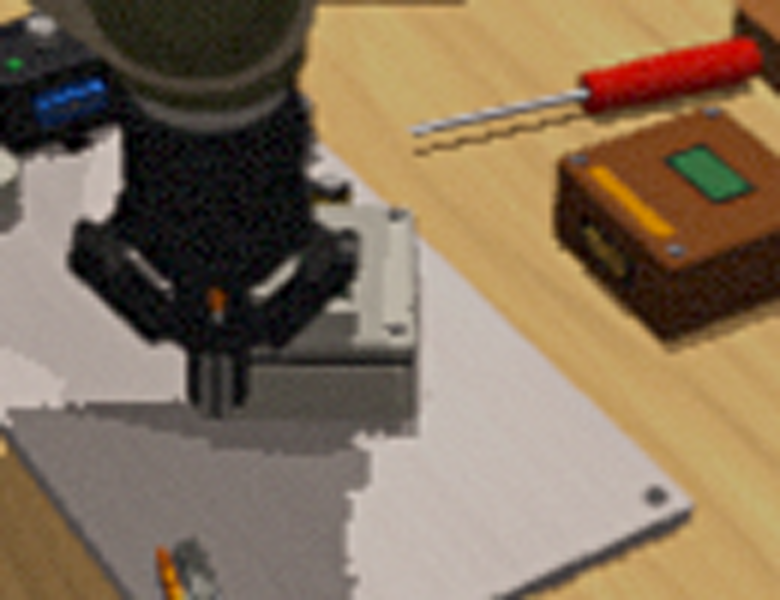

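Run:
```python
from h import *
h=.0485
uv=(np.array([(411,207),(416,346)])+.5)/6-.5+[230,200]
v=fit('side',uv,[(h,h),(h,-h)])
c=Rj.T@(v[:2]-J[:2])*1000;f=J[2]-v[2];u=np.array([np.sin(f),np.cos(f)]);e=np.array([u[1],-u[0]])
print('gap',-60-c@u,'d',-c@e)
q=np.array([-104.7,-75.9])-c;print('pusher local',q@e,q@u)
```

```text
side box jig [-42.3 -47.6] phi 31.7 [-0.   0.3  0.  -0.2]
gap 2.6894824994931454 d 10.968447885410173
pusher local -38.16441382427958 -56.9301726589151
```

>>> move_arm --pt "0.08 -0.16 0" --pt "0.08 -0.16 0" --pt "0.08 -0.16 0" --pt "0.08 -0.17 0" --pt "0.08 -0.17 0" --pt "0.08 -0.17 0" --spin '[0.5,0.5,0.5,0.5,0.5,0.5]' --gripper '[0,0,0,0,0,0]'

```text
time_s: 17.98
ee_pos: [0.4712, -0.1161, 0.0436]
tcp_rot: [0.0, 0.923, 0.385, -0.0]
ft_force: [-4.3, -4.0, 1.8]
finger_gap: 0.0
grasp_force: 3.1
```

```bash
cat >> h.py <<'E'
def box(cams=('side','top')):
    for c in cams:
        eyes.get_image(c)
        for n,z in(('unit_mid',.037),('pads',.036),('unit',.012)):
            for r in spotter.spot_point(c,n)[:4]:
                q=Rj.T@(ray(c,r['location'],z)[:2]-J[:2])*1000
                if -115<q[0]<50 and -150<q[1]<190: print(c,n,q.round(1),round(r['confidence'],2))
E
python3 - <<'E'
from h import *
arc();box()
E
```

```text
phi 48.8 Pu -121.1 Pe -38.0 F u,e [-5.9 -0.2] q [-116.1  -51.1] t 17.9833
side unit_mid [-38.3 -42.6] 0.62
side pads [-71.2  -3.2] 0.77
side unit [-43.7 -40.3] 0.94
top unit_mid [-46.4 -37.5] 0.7
top pads [-86.1   3.9] 0.76
top unit [-47.9 -34.8] 0.73
```

>>> move_arm --pt "0.07 -0.19 0" --pt "0.07 -0.19 0" --pt "0.07 -0.19 0" --pt "0.07 -0.19 0" --pt "0.07 -0.19 0" --pt "0.07 -0.19 0" --spin '[0.5,0.5,0.5,0.5,0.5,0.5]' --gripper '[0,0,0,0,0,0]'

```text
time_s: 18.88
ee_pos: [0.4607, -0.0873, 0.0435]
tcp_rot: [-0.0, 0.965, 0.26, -0.001]
ft_force: [-8.0, -4.5, 3.6]
finger_gap: 0.003
grasp_force: 4.7
```

Run:
```python
from h import *
arc();box()
```

```text
phi 63.9 Pu -121.3 Pe -35.5 F u,e [-9.2 -0.2] q [-124.6  -21.6] t 18.8833
side unit_mid [-37.3 -36.2] 0.95
side pads [-74.1  12. ] 0.64
side unit [-41.7 -20.9] 0.58
top unit_mid [-55.2 -33.2] 0.58
top unit [-57.6 -15.7] 0.69
```

>>> move_arm --pt "0.06 -0.2 0" --pt "0.06 -0.2 0" --pt "0.06 -0.2 0" --pt "0.06 -0.2 0" --spin '[0.5,0.5,0.5,0.5]' --gripper '[0,0,0,0]'

```text
time_s: 19.62
ee_pos: [0.4574, -0.0664, 0.0434]
tcp_rot: [-0.0, 0.985, 0.175, -0.001]
ft_force: [-4.7, -2.4, 0.8]
finger_gap: 0.002
grasp_force: 2.5
```

Run:
```python
from h import *
arc();box()
```

```text
phi 73.9 Pu -121.6 Pe -34.5 F u,e [-5.2  0.6] q [-126.4   -0.5] t 19.6167
side unit_mid [-46.9 -17.2] 0.55
side pads [-59.6  27. ] 0.89
side pads [-50.8 -20.6] 0.42
side unit [-58.  -29.2] 0.97
top unit_mid [-51.4 -34.3] 0.54
top pads [32.9 86.3] 0.61
top unit [-76.4 -11.8] 0.7
top unit [  6.  -11.5] 0.49
```

>>> move_arm --pt "0.06 -0.2 0" --pt "0.06 -0.2 0" --pt "0.06 -0.2 0" --pt "0.06 -0.2 0" --spin '[0.5,0.5,0.5,0.5]' --gripper '[0,0,0,0]'

```text
time_s: 20.35
ee_pos: [0.4577, -0.0458, 0.0434]
tcp_rot: [-0.0, 0.996, 0.089, -0.001]
ft_force: [-4.3, -1.2, -0.4]
finger_gap: -0.0
grasp_force: 2.6
```

Run:
```python
from h import *
arc();box()
```

```text
phi 83.9 Pu -121.7 Pe -33.2 F u,e [-4.5  0.4] q [-124.6   20. ] t 20.35
side unit_mid [-56.3 -16.1] 0.81
side pads [-54.   31.7] 0.64
side unit [-52.1  -1.8] 0.89
top unit_mid [-64.5 -11.2] 0.65
top unit_mid [-111.4  124. ] 0.44
top pads [-72.   47.8] 0.64
top unit [-67.1  -6.7] 0.83
top unit [26.6 93.9] 0.61
```

>>> move_arm --pt "0.06 -0.2 0" --pt "0.06 -0.18 0" --pt "0.03 0 0" --spin '[0.5,0.5,0.2]' --gripper '[0,0,0]'

```text
time_s: 21.0
ee_pos: [0.4591, -0.0353, 0.0434]
tcp_rot: [-0.001, 0.999, 0.037, -0.002]
ft_force: [-10.9, 2.6, 6.5]
finger_gap: -0.003
grasp_force: 5.7
```

Run:
```python
from h import *
arc();box()
```

```text
phi 89.8 Pu -122.3 Pe -30.8 F u,e [-10.7  -3.4] q [-122.5   30.3] t 21.0
side unit_mid [-54.6  -0.2] 0.85
side pads [-58.6  31.2] 0.98
side unit [-54.4  -7.6] 0.96
top unit_mid [-61.9 -10.4] 0.77
top pads [-70.2  52.1] 0.79
top pads [3.6 2.8] 0.35
top unit [-67.1  -2.5] 0.49
```

>>> move_arm --pt "0 0 0" --pt "-0.5 0 0" --pt "-0.5 0 0" --pt "0 0 -1" --pt "0 0 -1" --pt "0 0 -1" --pt "0 0 0" --spin '[0,0,0,0,0,0,0]' --gripper '[0,0,0,0,0,0,0]'

```text
time_s: 21.98
ee_pos: [0.4383, -0.0389, 0.1227]
tcp_rot: [0.002, 0.999, 0.038, 0.005]
ft_force: [1.3, -0.2, 0.8]
finger_gap: 0.001
grasp_force: 0.0
```

>>> move_arm --pt "0 0 0" --pt "0 0 0" --pt "0 0 0" --pt "0 0 0" --pt "0 0 0" --pt "0 0 0" --pt "0 0 0" --pt "0 0 0" --pt "0 0 0" --pt "0 0 0" --pt "0 0 0" --pt "0 0 0" --pt "0 0 0" --pt "0 0 0" --pt "0 0 0" --pt "0 0 0" --pt "0 0 0" --pt "0 0 0" --pt "0 0 0" --spin '[-1,-1,-1,-1,-1,-1,-1,-1,-1,-1,-1,-1,-1,-1,-1,-1,-1,-1,0]' --gripper '[0,0,0,0,0,0,0,0,0,0,0,0,0,0,0,0,0,0,0]'

```text
time_s: 23.57
ee_pos: [0.4362, -0.0382, 0.1185]
tcp_rot: [0.001, 0.679, 0.734, 0.0]
ft_force: [-0.4, -0.6, 1.1]
finger_gap: 0.0
grasp_force: 0.0
```

Run:
```python
from h import *
go(-62,-90,42.5,90);box()
```

```text
spin 0.09 dxyz [-4.76  3.34  3.04] jig now [-145.5   29.1] z 0.1185 yawj 90.4 F jig [-0.41 -0.6 ] t 23.5667 q6 -0.44
side unit_mid [-56.4  -7.3] 0.65
side pads [-56.5  33.2] 0.62
side unit [-64.9 -10. ] 0.83
top unit_mid [-58.5  -7.7] 0.52
top unit_mid [28.9 96. ] 0.22
top pads [-74.4  59.7] 0.88
top pads [1.8 7.5] 0.16
top unit [-65.7  -6.9] 0.53
```

>>> move_arm --pt "-0.8 0.55 0" --pt "-0.8 0.55 0" --pt "-0.8 0.56 0" --pt "-0.8 0.56 0" --pt "-0.8 0.56 0" --pt "-0.76 0.56 0" --pt "0 0 1" --pt "0 0 1" --pt "0 0 0.7" --pt "0 0 0.3" --pt "0 0 0" --spin '[0.1,0,0,0,0,0,0,0,0,0,0]' --gripper '[0,0,0,0,0,0,0,0,0,0,0]'

```text
time_s: 24.88
ee_pos: [0.5261, -0.1505, 0.0422]
tcp_rot: [-0.001, 0.684, 0.73, -0.0]
ft_force: [1.2, 0.9, 0.1]
finger_gap: -0.0
grasp_force: 0.0
```

>>> move_arm --pt "0.1 0 0" --pt "0.1 0 0" --pt "0.1 0 0" --pt "0.1 0 0" --pt "0.1 0 0" --pt "0.1 0 0" --pt "0.1 0 0" --pt "0 0 0" --spin '[0,0,0,0,0,0,0,0]' --gripper '[0,0,0,0,0,0,0,0]'

```text
time_s: 25.55
ee_pos: [0.5255, -0.1328, 0.0437]
tcp_rot: [-0.0, 0.683, 0.73, 0.0]
ft_force: [-0.2, -0.2, 0.3]
finger_gap: 0.0
grasp_force: 0.0
```

Run:
```python
from h import *
go(-62,52,42.5,90);box()
```

```text
spin -0.06 dxyz [4.94 0.05 0.05] jig now [-63.2 -71.6] z 0.0437 yawj 89.7 F jig [-0.23 -0.17] t 25.55 q6 -0.53
side unit_mid [-51.4  -8.8] 0.75
side pads [-60.5  32.9] 0.76
top unit_mid [-54.   -8.4] 0.57
top pads [-81.5  51. ] 0.53
top unit [-111.1  122.3] 0.74
top unit [-67.5  -2.8] 0.61
```

>>> move_arm --pt "0.1 0 0" --pt "0.1 0 0" --pt "0.1 0 0" --pt "0.1 0 0" --pt "0.1 0 0" --pt "0.1 0 0" --pt "0.1 0 0" --pt "0.1 0 0" --pt "0.1 0 0" --pt "0.1 0 0" --spin '[-0.06,0,0,0,0,0,0,0,0,0]' --gripper '[0,0,0,0,0,0,0,0,0,0]'

```text
time_s: 26.78
ee_pos: [0.5232, -0.1093, 0.0437]
tcp_rot: [0.0, 0.681, 0.732, -0.001]
ft_force: [-2.8, -5.8, 1.5]
finger_gap: -0.001
grasp_force: 3.0
```

Run:
```python
from h import *
go(-62,52,42.5,90);box()
```

```text
spin 0.0 dxyz [4.   0.07 0.05] jig now [-63.7 -48. ] z 0.0437 yawj 90.0 F jig [-3.24 -5.54] t 26.7833 q6 -0.5
side unit_mid [-51.3   6.8] 0.56
side pads [-49.1  56.2] 0.55
top unit_mid [-58.2 153.9] 0.45
top pads [-76.5  67.5] 0.57
top unit [-66.  18.] 0.61
```

>>> move_arm --pt "0.1 -0.03 0" --pt "0.1 -0.03 0" --pt "0.1 0 0" --pt "0.1 0 0" --pt "0.1 0 0" --pt "0.1 0 0" --pt "0.1 0 0" --pt "0.1 0 0" --pt "0.1 0 0" --pt "0.1 0 0" --spin '[0,0,0,0,0,0,0,0,0,0]' --gripper '[0,0,0,0,0,0,0,0,0,0]'

```text
time_s: 28.02
ee_pos: [0.5206, -0.0833, 0.0436]
tcp_rot: [0.0, 0.682, 0.732, -0.0]
ft_force: [1.4, -3.5, 0.5]
finger_gap: -0.001
grasp_force: 1.7
```

Run:
```python
from h import *
go(-62,52,42.5,90);box()
```

```text
spin -0.0 dxyz [2.96 0.1  0.04] jig now [-64.6 -21.9] z 0.0436 yawj 90.0 F jig [ 1.15 -3.63] t 28.0167 q6 -0.45
side unit_mid [-60.8  34.9] 0.88
side pads [-59.1  85.9] 0.66
side pads [-74.9 131.7] 0.16
side unit [-57.8  38. ] 0.8
top unit_mid [-58.9  34.9] 0.42
top pads [-64.5  88.2] 0.51
top unit [-71.8  40.5] 0.65
```

>>> move_arm --pt "0.1 0 0" --pt "0.1 0 0" --pt "0.1 0 0" --pt "0.1 0 0" --pt "0.1 0 0" --pt "0.1 0 0" --pt "0.1 0 0" --pt "0.1 0 0" --pt "0.1 0 0" --pt "0.1 0 0" --spin '[0,0,0,0,0,0,0,0,0,0]' --gripper '[0,0,0,0,0,0,0,0,0,0]'

```text
time_s: 29.25
ee_pos: [0.5187, -0.0583, 0.0435]
tcp_rot: [-0.0, 0.682, 0.732, -0.0]
ft_force: [0.4, -2.1, -2.4]
finger_gap: 0.002
grasp_force: 1.1
```

Run:
```python
from h import *
go(-62,52,42.5,90);box()
```

```text
spin -0.0 dxyz [1.95 0.11 0.04] jig now [-64.6   3.2] z 0.0435 yawj 90.0 F jig [ 0.28 -2.14] t 29.25 q6 -0.41
side unit_mid [-67.6  58.6] 0.88
side unit_mid [-103.7  130.3] 0.18
side pads [-59.3  91.8] 0.71
side unit [-55.1  62. ] 0.61
top unit_mid [-57.3  65.1] 0.7
top pads [-65.8 121.4] 0.72
top unit [-64.6  68.9] 0.49
```

>>> move_arm --pt "0.1 0 0" --pt "0.1 0 0" --pt "0.1 0 0" --pt "0.1 0 0" --pt "0.1 0 0" --pt "0.1 0 0" --spin '[0,0,0,0,0,0]' --gripper '[0,0,0,0,0,0]'

```text
time_s: 30.15
ee_pos: [0.5182, -0.0439, 0.0438]
tcp_rot: [0.001, 0.682, 0.732, 0.0]
ft_force: [1.5, -6.0, -1.1]
finger_gap: -0.001
grasp_force: 3.0
```

>>> move_arm --pt "0.1 0 0" --pt "0.1 0 0" --pt "0.1 0 0" --pt "0.1 0 0" --spin '[0,0,0,0]' --gripper '[0,0,0,0]'

```text
time_s: 30.48
ee_pos: [0.5172, -0.0339, 0.0437]
tcp_rot: [0.001, 0.682, 0.732, -0.0]
ft_force: [0.2, -6.0, -0.6]
finger_gap: 0.002
grasp_force: 2.9
```

Run:
```python
from h import *
go(-62,52,42.5,90);box()
```

```text
spin -0.0 dxyz [0.97 0.1  0.05] jig now [-64.4  27.7] z 0.0437 yawj 90.0 F jig [-0.18 -5.97] t 30.4833 q6 -0.36
side unit_mid [-55.4  89.1] 0.84
side pads [-59.1 122.8] 0.78
side pads [-70.2  70. ] 0.33
side unit [-60.7  85. ] 0.62
top unit_mid [-62.3  75.9] 0.67
top pads [-63.2 138.1] 0.44
top unit [-70.   91.7] 0.57
```

>>> move_arm --pt "0.1 0 0" --pt "0.1 0 0" --pt "0.1 0 0" --pt "0.1 0 0" --spin '[0,0,0,0]' --gripper '[0,0,0,0]'

```text
time_s: 31.22
ee_pos: [0.5164, -0.0241, 0.0436]
tcp_rot: [0.0, 0.682, 0.732, -0.0]
ft_force: [0.8, -6.0, 0.2]
finger_gap: 0.001
grasp_force: 2.9
```

>>> move_arm --pt "0.06 0 0" --pt "0.06 0 0" --pt "0.06 0 0" --spin '[0,0,0]' --gripper '[0,0,0]'

```text
time_s: 31.47
ee_pos: [0.5161, -0.0196, 0.0436]
tcp_rot: [0.0, 0.682, 0.732, -0.0]
ft_force: [0.8, -4.1, -0.4]
finger_gap: -0.003
grasp_force: 2.8
```

>>> move_arm --pt "0.04 0 0" --pt "0.04 0 0" --spin '[0,0]' --gripper '[0,0]'

```text
time_s: 31.63
ee_pos: [0.516, -0.0176, 0.0436]
tcp_rot: [0.0, 0.682, 0.732, -0.0]
ft_force: [0.8, -5.4, -0.2]
finger_gap: -0.003
grasp_force: 2.7
```

Run:
```python
from h import *
go(-62,52,42.5,90)
```

```text
spin -0.0 dxyz [0.32 0.1  0.05] jig now [-64.4  44. ] z 0.0436 yawj 90.0 F jig [ 0.44 -5.42] t 31.6333 q6 -0.33
```

>>> move_arm --pt "0.04 0 0" --pt "0.04 0 0" --spin '[0,0]' --gripper '[0,0]'

```text
time_s: 31.8
ee_pos: [0.5159, -0.0156, 0.0436]
tcp_rot: [0.001, 0.682, 0.732, -0.0]
ft_force: [0.6, -5.0, -1.1]
finger_gap: -0.0
grasp_force: 2.7
```

>>> move_arm --pt "0.04 0 0" --pt "0.04 0 0" --spin '[0,0]' --gripper '[0,0]'

```text
time_s: 31.97
ee_pos: [0.5159, -0.0138, 0.0437]
tcp_rot: [0.001, 0.682, 0.732, -0.0]
ft_force: [1.5, -5.7, -0.8]
finger_gap: -0.001
grasp_force: 3.3
```

>>> move_arm --pt "0.04 0 0" --pt "0.03 0 0" --spin '[0,0]' --gripper '[0,0]'

```text
time_s: 32.13
ee_pos: [0.5158, -0.0121, 0.0437]
tcp_rot: [0.001, 0.682, 0.732, -0.0]
ft_force: [1.5, -6.3, -1.0]
finger_gap: 0.001
grasp_force: 3.4
```

>>> move_arm --pt "0.03 0 0" --pt "0.03 0 0" --spin '[0,0]' --gripper '[0,0]'

```text
time_s: 32.3
ee_pos: [0.5157, -0.0107, 0.0437]
tcp_rot: [0.001, 0.682, 0.732, -0.0]
ft_force: [1.8, -7.0, -1.0]
finger_gap: 0.003
grasp_force: 3.6
```

>>> move_arm --pt "0.03 0 0" --pt "0.03 0 0" --spin '[0,0]' --gripper '[0,0]'

```text
time_s: 32.47
ee_pos: [0.5157, -0.0093, 0.0437]
tcp_rot: [0.001, 0.682, 0.732, -0.0]
ft_force: [1.2, -7.5, -1.2]
finger_gap: -0.003
grasp_force: 3.7
```

>>> move_arm --pt "0.03 0 0" --pt "0.02 0 0" --spin '[0,0]' --gripper '[0,0]'

```text
time_s: 32.63
ee_pos: [0.516, -0.0089, 0.0438]
tcp_rot: [0.002, 0.681, 0.732, -0.001]
ft_force: [1.3, -14.5, -1.1]
finger_gap: -0.0
grasp_force: 7.5
```

>>> move_arm --pt "0 0 0" --pt "0 0 0" --pt "0 0 0" --spin '[0,0,0]' --gripper '[0,0,0]'

```text
time_s: 32.88
ee_pos: [0.5159, -0.0088, 0.0438]
tcp_rot: [0.002, 0.682, 0.732, -0.0]
ft_force: [1.4, -11.4, -0.5]
finger_gap: 0.001
grasp_force: 6.1
```

Run:
```python
from h import *
go(-62,52,42.5,90);box()
```

```text
spin -0.0 dxyz [-0.03  0.08  0.05] jig now [-63.9  52.7] z 0.0438 yawj 90.0 F jig [  0.64 -11.44] t 32.8833 q6 -0.31
side unit_mid [-50.2 112.3] 0.67
side pads [-50.1 156.4] 0.76
side unit [-44.2 125.8] 0.66
top pads [-64.9 174.5] 0.7
top unit [-71.9 110. ] 0.55
```

>>> move_arm --pt "0.02 0 0" --pt "0 0 0" --pt "0 0 0" --pt "0 0 0" --pt "0 0 0" --spin '[0,0,0,0,0]' --gripper '[0,0,0,0,0]'

```text
time_s: 33.7
ee_pos: [0.516, -0.0088, 0.0438]
tcp_rot: [0.002, 0.682, 0.732, -0.001]
ft_force: [2.2, -14.9, -0.8]
finger_gap: 0.004
grasp_force: 7.5
```

>>> move_arm --pt "-0.02 0 0" --pt "-0.03 0 0" --pt "-0.05 0 0" --pt "-0.2 0 0" --pt "-0.5 0 0" --pt "-0.8 0 0" --pt "-0.8 0 0" --pt "-0.6 0 0" --pt "0 0 -1" --pt "0 0 -1" --pt "0 0 -1" --pt "0 0 0" --spin '[0,0,0,0,0,0,0,0,0,0,0,0]' --gripper '[0,0,0,0,0,0,0,0,0,0,0,0]'

```text
time_s: 34.7
ee_pos: [0.522, -0.0829, 0.1227]
tcp_rot: [0.003, 0.682, 0.732, 0.001]
ft_force: [0.4, -0.8, -0.6]
finger_gap: 0.001
grasp_force: 0.0
```

Run:
```python
from h import *
go(-62,52,42.5,90);box()
# mask outline check against modelled box in place
for c in('side','top'):
    im=eyes.get_image(c)
    best=None
    for r in spotter.trace(c,'unit'):
        cx=Rj.T@(ray(c,r['location'],.05)[:2]-J[:2])*1000
        if abs(cx[0]+60)<40 and abs(cx[1]-113)<40: best=r['mask'];break
    if best is None: print(c,'none');continue
    def sc(v):
        h=.0485;pts=[]
        for z in(.012,.062):
            for a,b in((h,h),(h,-h),(-h,-h),(-h,h)):
                w=Rj@np.array([v[0]/1000+np.cos(v[2])*a-np.sin(v[2])*b,v[1]/1000+np.sin(v[2])*a+np.cos(v[2])*b])+J[:2];pts.append([*w,z])
        m=np.zeros((420,560),np.uint8);cv2.fillConvexPoly(m,cv2.convexHull((proj(c,pts)*16).round().astype(np.int32)),1,shift=4)
        return (m.astype(bool)&best).sum()/(m.astype(bool)|best).sum()
    g=[(sc((x,y,np.radians(t))),x,y,t) for x in range(-68,-51,2) for y in range(101,122,2) for t in(-8,-4,-2,0,2,4,8)]
    print(c,sorted(g,reverse=True)[:4],best.sum())
```

```text
spin -0.01 dxyz [2.94 0.04 3.21] jig now [-63.1 -21.6] z 0.1227 yawj 90.0 F jig [ 0.3  -0.85] t 34.7 q6 -0.45
side unit_mid [-45.9 112.6] 0.69
side pads [-45.2 166.6] 0.81
side unit [-52.6 116.5] 0.63
top unit_mid [-64.7 111.6] 0.55
top pads [-66.1 169.4] 0.96
top unit [-65.4 108.1] 0.95
side [(np.float64(0.7649918962722853), -58, 115, -2), (np.float64(0.7647534357316087), -60, 111, -2), (np.float64(0.7644191714053615), -62, 113, -8), (np.float64(0.7635189669087974), -60, 113, -4)] 946
top [(np.float64(0.8060021436227224), -58, 113, 0), (np.float64(0.8047210300429185), -58, 115, 0), (np.float64(0.8019169329073482), -58, 113, -2), (np.float64(0.8012820512820513), -58, 113, 2)] 756
```

```bash
python3 -c "
from h import *
print(ctrl.finish_job())"
```

```text
the job is handed in; nothing more can be done
None
```

I handed the job in at about 35 s of the 72 s allowed. By my measurements the box is bedded on the test head's stop, pads facing the contacts, flat along the fence, and the arm is clear; no verdict came back. On the first try the fingers slipped off the box's edge, so I shifted it about 25 mm across and swung it again; the push peaked at about 15 N.

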